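# Warm up the vacuum sealer: lever its cover open, hold the spring dial at the third notch

### The arm

A 6-joint arm with a two-finger parallel gripper is mounted at the origin on a cart in front of the work surface, level with it; the furniture and walls round the work are solid. World frame = base frame: x ahead of the robot, y to its left, z up, the work surface at z = 0. Lengths are in m, angles in rad, forces in N, time in s.
With the tool pointing down it reaches from about 0.375 to 0.925 m from the base axis. Payload 5.7 kg.
Tool frame: the origin (TCP) lies at the very end of the fingers, on their centre line; the grasp point (between the pads) lies 19 mm behind it; z points along the fingers, y is the line along which they close (so a half turn about z gives the same grasp; the last joint's range is limited). The gripper opens to 85 mm and grips with 20 to 120 N. Pads are 22 mm wide; open, the fingers measure 114 mm over their backs; the gripper's body (76 mm by 85 mm) begins 54 mm behind the grasp point. The pads swing forward as they close: fully open they stand 13 mm farther back than shut.
Start: joints at [-1.36, 0.359, 1.51, -0, 1.272, -0.115], TCP at [0.192, -0.568, 0.231] pointing down, gripper open.
Joint ranges: [-2.97, 2.97], [-1.01, 2.36], [0.21, 2.38], [-0.96, 4.11], [0.2, 2.71], [-2.98, 2.98]. Speed limits (rad/s): [2.39, 2.39, 3.14, 3.14, 3.14, 3.14].

### API

Orientations are given as a unit quaternion [x, y, z, w].
In Python, from plant import arm, optics gives the robot as it stands. Calls block until the motion is done:
- arm.reach(position, orientation): joint-space move of the TCP to a pose.
- arm.servo_line(position, frame=None, velocity=0.15, stop_force=None): straight line of the TCP; frame=None keeps the orientation; velocity is the mean speed in m/s. With stop_force (N) it stops when the force on the tool has changed by that much, and returns True; else False.
- arm.move_j(angles): joint-space move.
- arm.open_gripper() and arm.close_gripper(force=None): open the fingers fully, or close them until they stop; force is the grip in N (None keeps the last).
- arm.wait(seconds).
- arm.ik(position, orientation): joint angles nearest the present ones, or None.
- optics.read_camera(name): name is "scene" or "top"; returns a dict with "pixels" (384x512x3 uint8, red, green, blue), "range_z" (384x512 float32, m along the optical axis (not along the pixel's ray), 0 where there is no reading), "intrinsics" (3x3 intrinsics, pixels), "dist_coeffs" ([k1, k2, p1, p2, k3] as OpenCV has them; the pictures are not rectified), "rvec" (rotation vector, rad) and "tvec" (3), from world to camera coordinates, as OpenCV has them. Camera axes: x right, y down, z forward; pixel columns grow to the right and rows downward; lengths in m; the calibration is good to about 2 mm. A picture is of the moment at which its call begins.
A pose or a line that the arm cannot do raises arm.Unreachable and nothing moves.
- arm.finish_job(): hands the job in; it is judged then, once.
Trained networks look in a picture, given as the dict that the camera call returned (one of the last four; its "shot" number tells which), for a name from the list of things; names that differ only in an ending like _2 or _b are one class to them, and where a whole thing is asked for, a point or a joint stands for the part that bears it (a point fixed in the world has none). Each returns a list of dicts, best first, with "p" (0 to 1); they miss things now and then, are a little off and sometimes report something else, mostly with a low value. They report only what shows in the picture. A call takes as long as a camera call.
- optics.search_frame(picture, thing): "xyz" ([x, y, z] in m, in the coordinates of the camera as it stood for that picture, good to about 4 mm: the middle of the surface that is visible of it).
- optics.pinpoint(picture, thing): "xyz" ([x, y, z] in m, in the coordinates of the camera as it stood for that picture, good to about 4 mm: a listed point, or the origin of a listed thing).
Readings, each from a call of its own:
- arm.get_t(): time.
- arm.get_joint_pos(): joint angles.
- arm.get_joint_vel(): joint speeds.
- arm.get_joint_efforts(): joint torques, N m.
- arm.get_tcp_pos(): TCP position.
- arm.get_ee_rot(): TCP orientation.
- arm.get_ft_force(): force on the tool from outside, world axes, zero at the start.
- arm.get_moment(): the same for the moment, N m.
- arm.get_grip_width(): finger opening in m.
- arm.get_gripper_force(): force on a finger pad.
Only numpy, scipy, OpenCV 4.12 (cv2) and the standard library are available. Lean on these libraries where they do the work, as an engineer would, in place of code of your own. Each camera call takes 0.05 s, during which the arm holds its last target. There are 200 camera calls.

### The job

Get the vacuum sealer's sealing bar warming: with the blade of the palette knife (not with the gripper itself) lever up the orange lip of the clear cover until it springs fully open, then lay the knife flat on the worktop and let go of it. Then turn the spring-return dial clockwise with the gripper, past the first two notches to the third (three red dots), and finish while still holding it there, since it springs back when released. Leave the onion, mug, spice jar and garlic where they stand.

Things in the scene. Friction and masses are not known exactly. Their poses are not given: they have to be found in the camera images.
- sealer: white vacuum sealer, 140 x 240 x 78 mm (local x, y, z), fixed to the worktop. Origin: centre of its underside. Its -y end is the control end, with a dark panel (top at z = 42 mm) under a clear cover; in front of the panel a 16 mm deep ledge (top at z = 34 mm) runs to the end face at local y = -120 mm. The housing behind the cover (local y above -10 mm) is 78 mm high
- cover (a joint): opening angle of the clear cover (rad): 0 shut, 2.5 fully open (leaning back over the housing). Over-centre spring: it resists with about 1 N at the lip, falls shut if let go below about 0.6, and beyond that springs open by itself
- cover_frame (a point): the clear cover, 132 mm wide (local x), 92 mm deep, 32 mm high skirts. Origin on its hinge line; shut, its axes are the sealer's; it reaches to -y from the origin and an orange lip sticks out at the end of it. The gripper may not touch it until it is open
- cover_lip (a point): middle of the underside of the orange lip's outer edge; shut, at sealer (0, -122, 45) mm. Lip 100 mm wide (x), 18 deep (y), 3 thick; below it, over the ledge, is a gap 11 mm high and 16 mm deep, open to the sealer's -y. The blade goes in level, pointing to the sealer's +y; lifting it straight up by 60 to 90 mm takes the cover past its turning point
- cover_hinge (a point): middle of the cover's hinge line, at sealer (0, -12, 77.5) mm; the line runs along the sealer's x
- dial (a joint): angle of the dial (rad): 0 at rest, grows clockwise seen from above. Notches at 0.4 (one dot), 0.8 (two dots) and 1.2 (three red dots); hard stop at 1.5. The spring pulls back to 0 from everywhere, with 0.03 to 0.17 N m; the notches are felt as ripples and do not hold it
- dial_frame (a point): grey grip bar on the dial, 52 mm long (its x), 12 mm thick (its y), 18 mm high, rounded edges, on a black disc of 54 mm diameter. Its frame: z up along the dial's upright axis, origin at the disc's underside (sealer (0, -62, 42) mm); its +x is the pointer (white line). At rest the pointer stands 214 degrees counter-clockwise of the sealer's +x, at the third notch 146 degrees
- dial_grip (a point): middle of the grip bar, on the dial's axis, at sealer z = 57 mm (the bar spans z 48 to 66 mm)
- knife: palette knife, loose, 70 to 140 g, lying flat along its own x with the tip to +x. Dark wooden handle 110 x 20 x 18 mm (x from -75 to +35 mm), steel blade 22 mm wide and 2.5 mm thick, x from 44 to 130 mm, 9 mm above the underside. Origin: underside of the handle, at the grip point, z up
- knife_grip (a point): grip point in the handle, 9 mm above the knife's underside
- knife_tip (a point): tip of the blade, middle of its thickness, 130 mm ahead of the grip point
- onion: brown onion, 78 x 79 x 85 mm, bystander; origin at its underside
- mug: white dotted mug, 82 x 114 x 91 mm, bystander; origin at its underside
- spice_jar: spice jar with a red cap, 45 mm diameter, 106 mm high, bystander; origin at its underside
- garlic: garlic bulb, 48 x 50 x 51 mm, bystander; origin at its underside

How it is judged:
On the way, in this order (a step that is already met when the one before it is completed fails the run):
1. the knife blade levers the cover up (its blade touching it, more than 0.15 rad open) (contact force between knife and cover above 0.1 N and value of joint cover above 0.15 rad), for 0.02 s.
2. the cover has sprung fully open (more than 2.2 rad) (value of joint cover above 2.2 rad), for 0.2 s.
3. the knife lies flat on the worktop, let go (height (world z) of knife below 0.02 m and angle between knife's own z axis and vertical below 0.25 rad and contact force between the arm and knife below 0.05 N and contact force between knife and cover below 0.05 N and contact force between knife and dial below 0.05 N), for 0.2 s.
4. the dial is turned to the third notch by the gripper (value of joint dial between 1.08 and 1.34 rad and contact force between the fingers and dial above 0.5 N), for 0.2 s.
At the end, for the whole second after the job is handed in: Gripper holding the dial (over 0.5 N) at the third notch, 1.08 to 1.34 rad; cover open over 2.2 rad; knife flat and still on the worktop (lower than 20 mm, tilt under 0.25 rad), touching neither robot, cover nor dial; onion, mug, spice jar, garlic within 30 mm of their places (all of step 3 and all of step 4 and value of joint cover above 2.2 rad and linear speed of knife below 0.02 m/s and distance of each of onion, mug, spice_jar, garlic from where it was at the start of the episode below 0.03 m); the arm keeps its last pose, push and grip.
It fails at once if the robot itself touches the cover before it is open (more than 1 N while below 1.5 rad) (contact force between the arm and cover above 1 N and value of joint cover below 1.5 rad).
It fails at once if onion, mug, spice jar or garlic pushed more than 30 mm or knocked over (distance of any of onion, mug, spice_jar, garlic from where it was at the start of the episode above 0.03 m or angle between any of onion, mug, spice_jar, garlic's own z axis and vertical above 0.5 rad).
It also fails if it takes over 56 s, if anything falls off the work surface, if the arm or the gripper's body presses on something with over 40 N, if the wrist force passes 120 N, or if a joint passes its speed limit or range.

## Working session

There is one attempt and no reset: what is moved stays moved. The work goes in short steps, each a Python script; the robot and the scene stay as the last script left them, time stands still between calls to the robot, and variables do not carry over. Pictures are saved under pics/ and viewed, at most 10 in all, crops included, and the job is handed in when it is done.

```bash
mkdir -p pics; ls; cat > h.py <<'E'
import numpy as np, cv2
from scipy.spatial.transform import Rotation as R
from plant import arm, optics
def w(pic,p):
    M=cv2.Rodrigues(np.array(pic["rvec"],float))[0]
    return M.T@(np.array(p,float)-np.array(pic["tvec"],float).ravel())
def pix(pic,P):
    return cv2.projectPoints(np.array(P,float).reshape(-1,3),np.array(pic["rvec"],float),np.array(pic["tvec"],float),np.array(pic["intrinsics"],float),np.array(pic["dist_coeffs"],float))[0].reshape(-1,2)
def cloud(pic):
    z=pic["range_z"]; h,wd=z.shape
    u,v=np.meshgrid(np.arange(wd),np.arange(h))
    n=cv2.undistortPoints(np.stack([u,v],-1).reshape(-1,1,2).astype(float),np.array(pic["intrinsics"],float),np.array(pic["dist_coeffs"],float)).reshape(h,wd,2)
    c=np.dstack([n[...,0]*z,n[...,1]*z,z])-np.array(pic["tvec"],float).ravel()
    P=c@cv2.Rodrigues(np.array(pic["rvec"],float))[0]
    P[z==0]=np.nan
    return P
def save(pic,n): cv2.imwrite(f"pics/{n}.png",pic["pixels"][...,::-1])
E
python3 - <<'E'
from h import *
for n in ("scene","top"):
    p=optics.read_camera(n); save(p,n+"0")
    for t in ("sealer","cover_frame","cover_lip","cover_hinge","dial_frame","dial_grip","knife","knife_grip","knife_tip","onion","mug","spice_jar","garlic"):
        print(n,t,[(np.round(w(p,d["xyz"]),4).tolist(),round(d["p"],2)) for d in optics.pinpoint(p,t)[:2]])
print(arm.get_t())
E
```

```text
pics
plant.py
scene sealer [([0.6761, -0.2105, -0.0002], 0.73), ([0.5651, 0.0753, -0.0003], 0.59)]
scene cover_frame []
scene cover_lip [([0.5296, -0.0395, 0.044], 0.83)]
scene cover_hinge [([0.5609, 0.0666, 0.0766], 0.89)]
scene dial_frame []
scene dial_grip []
scene knife [([0.4557, -0.3181, 0.0005], 0.85), ([0.4578, -0.3163, 0.01], 0.49)]
scene knife_grip [([0.4557, -0.3184, 0.0121], 0.57)]
scene knife_tip [([0.4331, -0.1897, 0.0052], 0.68)]
scene onion [([0.677, -0.2104, 0.0001], 0.79)]
scene mug [([0.721, -0.3724, -0.0034], 0.68)]
scene spice_jar [([0.715, -0.0491, 0.0047], 0.75)]
scene garlic [([0.3673, -0.0005, 0.0005], 0.55)]
top sealer [([0.568, 0.0814, -0.0016], 0.94)]
top cover_frame [([0.565, 0.0713, 0.0764], 0.85)]
top cover_lip [([0.5242, -0.0365, 0.0465], 0.65)]
top cover_hinge [([0.5605, 0.0661, 0.0776], 0.96), ([0.3679, 0.0003, -0.002], 0.64)]
top dial_frame []
top dial_grip []
top knife [([0.4561, -0.3137, -0.0022], 0.95)]
top knife_grip [([0.4527, -0.3149, 0.0076], 0.88), ([0.5616, 0.0653, 0.0761], 0.19)]
top knife_tip [([0.4353, -0.1871, 0.0114], 0.61)]
top onion [([0.68, -0.2079, 0.0029], 0.63), ([0.5625, 0.0808, -0.0028], 0.61)]
top mug [([0.7145, -0.3705, -0.0037], 0.62)]
top spice_jar [([0.7076, -0.0385, 0.0029], 0.74)]
top garlic [([0.3691, -0.0002, -0.0017], 0.62)]
1.4
```

View pics/scene0.png

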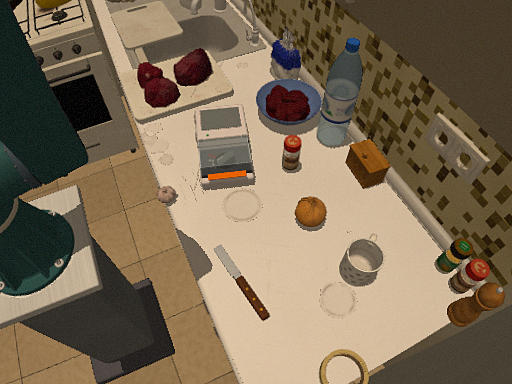

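View pics/top0.png

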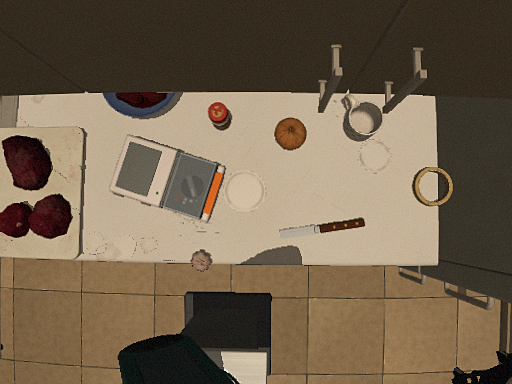

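```bash
python3 - <<'E'
from h import *
p=optics.read_camera("top"); C=cloud(p); rgb=p["pixels"].astype(int)
r,g,b=rgb[...,0],rgb[...,1],rgb[...,2]
# sealer housing top
m=(abs(C[...,2]-0.078)<0.006)&(C[...,0]>.44)&(C[...,0]<.68)&(C[...,1]>-0.1)&(C[...,1]<.25)
Q=C[m]; print("house",m.sum(),cv2.minAreaRect(Q[:,:2].astype(np.float32)),np.median(Q[:,2]))
m=(r>180)&(g>70)&(g<170)&(b<90)&(abs(C[...,2]-0.048)<0.012)
Q=C[m]; print("lip",m.sum(),cv2.minAreaRect(Q[:,:2].astype(np.float32)) if m.sum() else 0,np.median(Q[:,2]))
m=(C[...,2]>0.006)&(C[...,2]<0.03)&(C[...,0]>.38)&(C[...,0]<.52)&(C[...,1]<-0.15)&(C[...,1]>-0.45)
Q=C[m]; print("knife",m.sum(),cv2.minAreaRect(Q[:,:2].astype(np.float32)),np.percentile(Q[:,2],[5,50,95]))
E
```

```text
house 5511 ((0.5659263134002686, 0.08754284679889679), (0.22474513947963715, 0.13923987746238708), 72.9212875366211) 0.078376628905772
lip 285 ((0.5299984216690063, -0.026952633634209633), (0.016458965837955475, 0.09671220183372498), 72.56709289550781) 0.04741129905280739
knife 730 ((0.4840996265411377, -0.28316229581832886), (0.08982230722904205, 0.2038988620042801), 8.133096694946289) [0.00745892 0.01387607 0.0197954 ]
```

The scene view shows the sealer (about 225,145) with its orange lip at (227,175), the knife at (240,280) with its tip toward the sealer, and the garlic, onion, mug and jar clear of the path. In the top view the lip is at (213,193) and the dial at (190,187). The rectangle fits and network points agree: sealer origin about (0.5637, 0.080), yaw about -17.2°. Next I'll refine the knife pose and grasp it.

```bash
cat >> h.py <<'E'
S0=np.array([.5637,.0800]); YAW=np.radians(-17.2)
def sw(x,y,z):
    c,s=np.cos(YAW),np.sin(YAW); return np.array([S0[0]+c*x-s*y,S0[1]+s*x+c*y,z])
def down(a):  # tool x along heading a, pointing down
    return R.from_matrix(np.array([[np.cos(a),np.sin(a),0],[np.sin(a),-np.cos(a),0],[0,0,-1]]).T).as_quat()
E
python3 - <<'E'
from h import *
p=optics.read_camera("top"); C=cloud(p)
g0=np.array([.4555,-.3155]); d=np.array([-.166,.986])
for it in range(4):
    n=np.array([-d[1],d[0]]); rel=C[...,:2]-g0
    s=rel@d; t=rel@n
    m=(C[...,2]>.012)&(C[...,2]<.03)&(abs(t)<.02)&(s>-.09)&(s<.05)
    Q=C[m][:,:2].astype(np.float32)
    l=cv2.fitLine(Q,cv2.DIST_HUBER,0,.01,.01).ravel(); d2=l[:2]*np.sign(l[:2]@d); d=d2
    g0=g0+(((l[2:]-g0)@np.array([-d[1],d[0]]))*np.array([-d[1],d[0]]))
s=(C[m][:,:2]-g0)@d; e=np.percentile(s,[1,99]); print(m.sum(),e,np.degrees(np.arctan2(d[1],d[0])),g0)
mid=g0+d*(e.mean()+.020); print("grip from mid",mid, np.median(C[m][:,2]))
kn=np.arctan2(d[1],d[0])
for k in (0,np.pi):
  for P,a in (((*mid,.1),kn+k),(sw(0,-.236,.034),YAW+np.pi/2+k)):
    q=arm.ik(np.array(P),down(a)); print(k,None if q is None else np.round(q,2))
for k in (0,np.pi):
  for th in (0,.6,1.2):
    b=YAW+np.radians(214)-th
    P=sw(0,-.062,.051)+.013*np.array([np.cos(b),np.sin(b),0])
    q=arm.ik(P,down(b+k)); print('dial',k,th,None if q is None else np.round(q,2))
E
```

```text
395 [-0.07150177  0.04519998] 98.9212697408386 [ 0.45565418 -0.3154758 ]
grip from mid [ 0.45459205 -0.30870955] 0.016917192380191147
0 [-0.72  0.44  1.76 -0.    0.94 -0.88]
0 [-0.42  0.51  1.88 -0.    0.75 -0.12]
3.141592653589793 [-0.72  0.44  1.76 -0.    0.94  2.26]
3.141592653589793 None
dial 0 0 [-0.1   0.5   1.83 -0.    0.81 -1.96]
dial 0 0.6 [-0.08  0.5   1.83 -0.    0.81 -1.35]
dial 0 1.2 [-0.07  0.5   1.82 -0.    0.82 -0.73]
dial 3.141592653589793 0 [-0.1   0.5   1.83 -0.    0.81  1.18]
dial 3.141592653589793 0.6 [-0.08  0.5   1.83 -0.    0.81  1.79]
dial 3.141592653589793 1.2 [-0.07  0.5   1.82 -0.    0.82  2.41]
```

```bash
python3 - <<'E'
from h import *
a=np.radians(98.9); G=np.array([.4553,-.3135])
arm.reach([*G,.10],down(a)); arm.servo_line([*G,.004],velocity=.12,stop_force=15)
print(arm.get_tcp_pos()); arm.close_gripper(80); print(arm.get_grip_width(),arm.get_gripper_force())
arm.servo_line([*G,.12]); b=YAW+np.pi/2
arm.reach(sw(0,-.29,.12),down(b)); arm.wait(.2)
print(arm.get_tcp_pos(),arm.get_grip_width(),arm.get_t())
T=arm.get_tcp_pos()
for n in ("scene","top"):
    p=optics.read_camera(n); save(p,n+"1")
    for t in ("knife_tip","knife_grip","cover_lip"):
        for d in optics.pinpoint(p,t)[:1]:
            P=w(p,d["xyz"]); r=P[:2]-S0; Ry=R.from_euler('z',-YAW).as_matrix()[:2,:2]@r
            print(n,t,np.round(P,4),"local",np.round(Ry,4),round(d["p"],2))
    C=cloud(p); q=(C[...,:2]-S0)@R.from_euler('z',YAW).as_matrix()[:2,:2]
    m=(abs(q[...,0])<.02)&(q[...,1]>-.24)&(q[...,1]<-.13)&(C[...,2]>.09)&(C[...,2]<.16)
    if m.sum():
        Q=q[m];z=C[...,2][m]; print(n,m.sum(),"ymax",np.percentile(Q[:,1],98),"xmid",np.median(Q[:,0]),"z fit",np.polyfit(Q[:,1],z,1),[round(float(np.median(z[abs(Q[:,1]-k)<.01])),4) for k in (-.23,-.21,-.19,-.17)],"xslope",np.polyfit(Q[:,1],Q[:,0],1))
E
```

```text
[ 0.45569355 -0.31398898  0.00451736]
0.018002299604430273 78.82245898246765
[ 0.47801031 -0.19820597  0.11984925] 0.0179268184686417 6.325
scene knife_tip [ 0.4795 -0.201   0.1262] local [ 0.0026 -0.2934] 0.35
scene knife_grip [ 0.4806 -0.2048  0.125 ] local [ 0.0048 -0.2966] 0.82
scene cover_lip [ 0.7225 -0.3736  0.0011] local [ 0.2858 -0.3864] 0.25
top cover_lip [ 0.5232 -0.0364  0.0469] local [-0.0043 -0.1232] 0.92
top 188 ymax -0.1636974907862441 xmid -0.0016347669157694162 z fit [-0.00938078  0.12325532] [0.1244, 0.1252, 0.125, 0.1246] xslope [0.01393903 0.00094894]
```

```bash
python3 - <<'E'
from h import *
arm.servo_line(sw(0,-.29,.035)); f0=arm.get_ft_force()
print(arm.servo_line(sw(0,-.236,.035),velocity=.06,stop_force=4), arm.get_tcp_pos(), sw(0,-.236,.035), arm.get_ft_force()-f0)
arm.wait(.1)
print(arm.servo_line(sw(0,-.236,.055),velocity=.05,stop_force=15), arm.get_ft_force()-f0, arm.get_t())
p=optics.read_camera("scene"); save(p,"scene2")
pp=p["pixels"][110:260,150:330]; cv2.imwrite("pics/c2.png",cv2.resize(pp,None,fx=4,fy=4)[...,::-1])
E
```

```text
False [ 0.49391078 -0.14564926  0.03497558] [ 0.4939129  -0.14544569  0.035     ] [ 0.66751005  0.74496955 -0.85047059]
False [ 1.23508377  0.0368994  -0.40674904] 9.1417
```

View pics/c2.png

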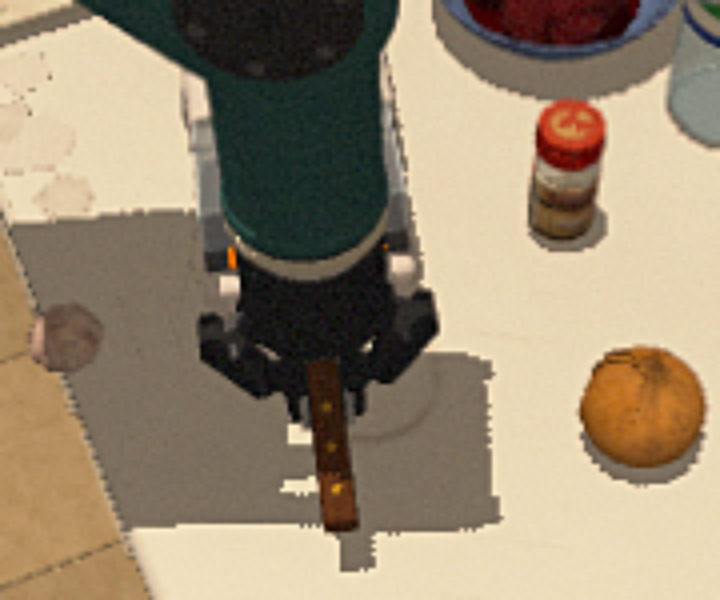

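The arm hides the lip in this view; the knife is level and in line with the sealer (handle at 330,450). I'll carry on lifting and check from the top camera.

```bash
python3 - <<'E'
from h import *
print(arm.servo_line(sw(0,-.236,.125),velocity=.08,stop_force=20)); arm.wait(.6)
arm.servo_line(sw(0,-.30,.13)); 
p=optics.read_camera("top"); save(p,"top3"); print(arm.get_t())
for t in ("cover_lip","cover_hinge","dial_grip","dial_frame"):
    print(t,[(np.round(w(p,d["xyz"]),4).tolist(),round(d["p"],2)) for d in optics.pinpoint(p,t)[:1]])
print(sw(0,-.062,.057))
cv2.imwrite("pics/c3.png",cv2.resize(p["pixels"][90:290,90:390],None,fx=2.5,fy=2.5)[...,::-1])
E
```

```text
False
11.4417
cover_lip [([0.5771, 0.1331, 0.1705], 0.97)]
cover_hinge [([0.5604, 0.0644, 0.077], 0.96)]
dial_grip [([0.5425, 0.0205, 0.0576], 0.89)]
dial_frame [([0.5476, 0.0194, 0.0428], 0.66)]
[0.5453661  0.02077274 0.057     ]
```

View pics/c3.png

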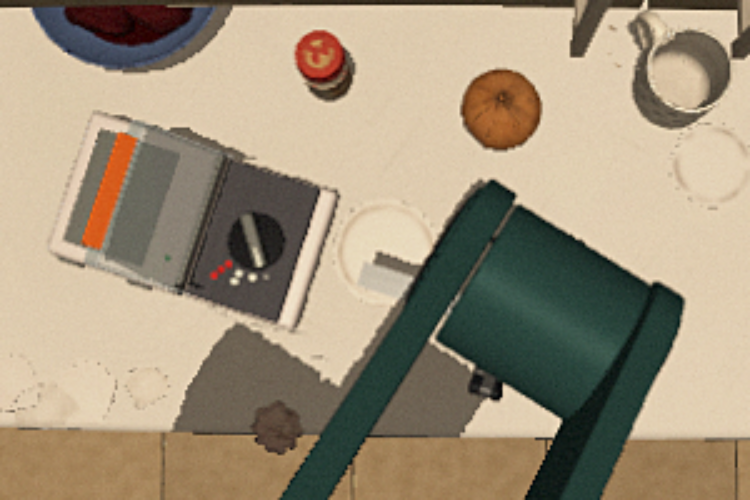

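The cover stands fully open: its lip is at (105,190), z 0.17 m. The dial is exposed at (257,240) in its rest position. Next I'll lay the knife down where it was.

```bash
python3 - <<'E'
from h import *
a=np.radians(98.9); G=np.array([.4553,-.3135])
arm.reach([*G,.10],down(a)); arm.servo_line([*G,.02],velocity=.15)
print(arm.servo_line([*G,.0045],velocity=.04,stop_force=6),arm.get_tcp_pos())
arm.open_gripper(); arm.wait(.3); arm.servo_line([*G,.15],velocity=.2)
b=YAW+np.radians(214); P=sw(0,-.062,.0)+.013*np.array([np.cos(b),np.sin(b),0])
arm.reach(P+[0,0,.17],down(b))
p=optics.read_camera("top"); print([(np.round(w(p,d["xyz"]),4).tolist(),round(d["p"],2)) for t in ("knife","knife_tip") for d in optics.pinpoint(p,t)[:1]])
C=cloud(p); m=(np.hypot(C[...,0]-.455,C[...,1]+.30)<.1)&(C[...,2]>.006); print("knife z max",np.percentile(C[m][:,2],[50,99]))
print(arm.servo_line(P+[0,0,.10],velocity=.15,stop_force=8))
print(arm.servo_line(P+[0,0,.052],velocity=.05,stop_force=5),arm.get_tcp_pos(),arm.get_ft_force(),arm.get_t())
p=optics.read_camera("scene"); save(p,"scene4"); cv2.imwrite("pics/c4.png",cv2.resize(p["pixels"][60:330,130:330],None,fx=2.2,fy=2.2)[...,::-1])
E
```

```text
True [ 0.45542999 -0.31365337  0.00457231]
[([0.4571, -0.3124, -0.003], 0.77), ([0.4356, -0.1879, 0.0098], 0.92)]
knife z max [0.01413818 0.0207598 ]
False
False [0.53319274 0.01698452 0.05223575] [-0.26448858  0.42799864  0.02108191] 18.425
```

View pics/c4.png

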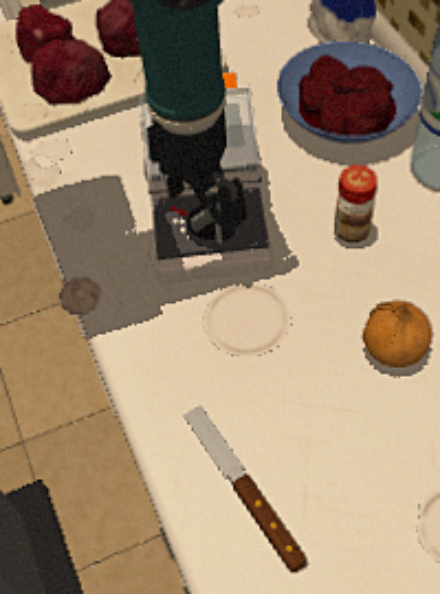

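The knife lies flat at (245,490), the cover is still open, and the fingers straddle the dial at (210,215) without contact. Now I'll close and turn.

```bash
python3 - <<'E'
from h import *
arm.close_gripper(60); print(arm.get_grip_width(),arm.get_gripper_force(),arm.get_ft_force(),arm.get_moment())
for th in np.linspace(0,1.22,9)[1:]:
    b=YAW+np.radians(214)-th
    arm.servo_line(sw(0,-.062,.052)+.013*np.array([np.cos(b),np.sin(b),0]),down(b),velocity=.03)
    print(round(th,2),np.round(arm.get_ft_force(),1),np.round(arm.get_moment(),2),round(arm.get_grip_width(),4))
arm.wait(.4)
x=R.from_quat(arm.get_ee_rot()).as_matrix()[:,0]; print("th",np.radians(214)+YAW-np.arctan2(x[1],x[0])%(2*np.pi),arm.get_tcp_pos(),arm.get_gripper_force(),arm.get_t())
p=optics.read_camera("scene"); q=optics.read_camera("top"); save(p,"scene5"); save(q,"top5")
cv2.imwrite("pics/c5.png",np.hstack([cv2.resize(p["pixels"][90:210,180:280],(400,480)),cv2.resize(q["pixels"][120:240,100:200],(400,480))])[...,::-1])
E
```

```text
0.010420137519817785 59.829922914505005 [-1.24832107 -2.82745478  3.93591281] [-0.42603811  0.12235353  0.07348905]
0.15 [-0.1 -2.7  5.5] [-0.47  0.17  0.05] 0.0106
0.3 [-1.2 -3.3  5.6] [-0.4   0.29 -0.04] 0.0104
0.46 [-1.7 -3.4  5.4] [-0.44  0.25  0.07] 0.0101
0.61 [-1.5 -2.   5.2] [-0.34  0.2   0.03] 0.0102
0.76 [-1.2 -2.3  5. ] [-0.35  0.23  0.09] 0.0102
0.92 [-1.6 -1.1  4.9] [-0.33  0.22  0.09] 0.0102
1.07 [-2. -2.  6.] [-0.33  0.19 -0.01] 0.0106
1.22 [-1.  -0.9  6.3] [-0.27  0.14  0.14] 0.0105
th 1.2146465021082244 [0.53768497 0.03110911 0.05223251] 60.127546191215515 21.9417
```

View pics/c5.png

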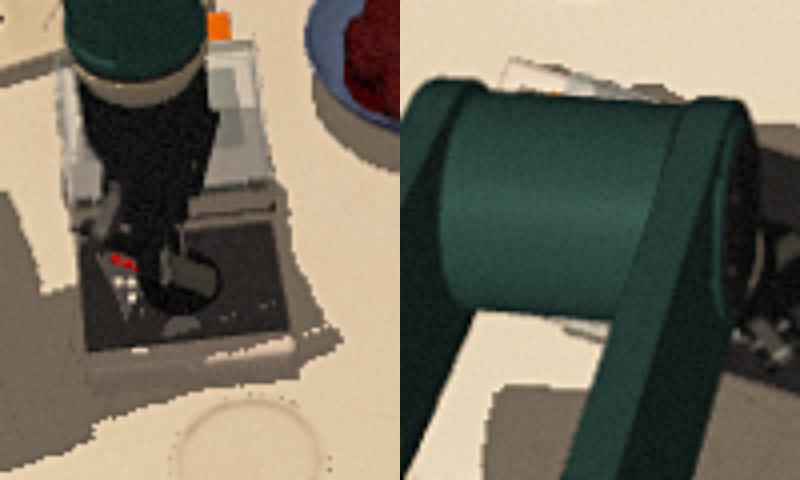

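The scene crop shows the bar gripped at (190,270), with its free end toward the lower right as expected at 146°. The grip is 60 N on the bar at 1.21 rad, and the cover is open. I'm handing in.

```bash
python3 -c "
from h import *
print(arm.finish_job())"
```

```text
the job is handed in; nothing more can be done
None
```

I handed the job in at about 22 s: the knife blade levered the cover fully open, the knife lies flat and released, and the gripper (60 N) holds the dial at about 1.21 rad by tool angle, inside the third-notch range; the call returned no verdict.

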